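# Put the bar tools back in their tray after the rush

### The arm

A 7-joint arm with a two-finger parallel gripper is mounted at the origin on a cart in front of the work surface, level with it; the furniture and walls round the work are solid. World frame = base frame: x ahead of the robot, y to its left, z up, the work surface at z = 0. Lengths are in mm, angles in rad, forces in N, time in s.
With the tool pointing down it reaches from about 400 to 900 mm from the base axis. Payload 5.6 kg.
Tool frame: the origin (TCP) lies midway between the tips of the shut fingers; the grasp point (between the pads) lies 19 mm behind it; z points along the fingers, y is the line along which they close (so a half turn about z gives the same grasp; the last joint's range is limited). The gripper opens to 92 mm and grips with 3 to 60 N. Pads are 20 mm wide; open, the fingers measure 128 mm over their backs; the gripper's body (75 mm by 189 mm) begins 69 mm behind the grasp point.
Start: joints at [-1.345, 0.468, -0.012, 1.603, 0.006, 1.071, -0.056], TCP at [172.665, 626.654, 214.592] pointing down, gripper open.
Joint ranges: [-2.53, 2.53], [-0.31, 2.02], [-1.57, 1.55], [0.28, 2.44], [-1.29, 4.43], [0.15, 1.84], [-2.92, 2.92]. Speed limits (rad/s): [2.57, 2.57, 3.14, 3.14, 3.14, 3.14, 3.14].

### API

Orientations are given as a rotation vector (axis times angle).
In Python, from cell import robot, grip, kin, viewer gives the robot as it stands. Calls block until the motion is done:
- robot.movep(position, orientation): joint-space move of the TCP to a pose.
- robot.servo_line(position, feed=150, rotation=None): straight line of the TCP; rotation=None keeps the orientation; feed is the mean speed in mm/s.
- robot.goto_joints(angles): joint-space move.
- grip(opening, newtons=None): opening from 0.0 (shut) to 1.0 (fully open); newtons is the grip in N (None keeps the last); returns when the fingers have stopped.
- robot.hold(seconds).
- kin.ik(position, orientation): joint angles nearest the present ones, or None.
- robot.observe(): the state.
- viewer.read_camera(name): name is "side" or "top"; returns the picture (384x512x3 uint8, red, green, blue); there is no depth.
- viewer.camera_info(name): a dict with "camera_matrix" (3x3 intrinsics, pixels), "k1" (the pictures are not rectified: a ray, as slopes to the right and down, at radius r is drawn at 1 + k1 r^2 times it, then the intrinsics apply), "R" (3x3) and "t" (3): a world point X has camera coordinates R X + t. Camera axes: x right, y down, z forward; pixel columns grow to the right and rows downward; lengths in mm; the calibration is good to about 2 mm. A picture is of the moment at which its call begins. camera_info takes no time and is no camera call.
A pose or a line that the arm cannot do raises robot.IKError and nothing moves.
- robot.job_done(): hands the job in; it is judged then, once.
Trained networks look in the newest picture that a camera, given by its name, has taken for a name from the list of things; names that differ only in an ending like _2 or _b are one class to them, and where a whole thing is asked for, a point or a joint stands for the part that bears it (a point fixed in the world has none). Each returns a list of dicts, best first, with "confidence" (0 to 1); they miss things now and then, are a little off and sometimes report something else, mostly with a low value. They report only what shows in the picture. A call takes as long as a camera call.
- viewer.silhouettes(name, camera): "mask" (384x512 bool, what is visible of it).
- viewer.pinpoint(name, camera): "at" ([x, y, z] in mm, in the coordinates of the camera as it stood for that picture, good to about 4 mm: a listed point, or the origin of a listed thing).
The state is a dict: "t": time; "joints": joint angles; "joint_velocities": joint speeds; "joint_torque": joint torques, N m; "tcp_pos": TCP position; "tcp_rot": TCP orientation; "contact_force": force on the tool from outside, world axes, zero at the start; "wrist_torque": the same for the moment, N m; "grip_width": opening from 0.0 (shut) to 1.0 (fully open); "grip_force": force on a finger pad.
Only numpy, scipy, OpenCV 4.12 (cv2) and the standard library are available. Lean on these libraries where they do the work, as an engineer would, in place of code of your own. Each camera call takes 0.05 s, during which the arm holds its last target. There are 200 camera calls.

### The job

Put the bar tools back in the wooden tray: the wooden-handled tamper upright in the black rubber seat, the steel dosing cup upright in the steel seat, the timer face up in the cork seat, each fully down and set down rather than dropped. Press the counter brush down, bristles at either end, between the two jaws of the spring clip until it lies flat at the bottom with the jaws closed over it, and only then let go of it. The black-handled tamper and the cream tasting cup belong elsewhere: leave them standing where they are.

Things in the scene. Friction and masses are not known exactly. Their poses are not given: they have to be found in the camera images.
- tamper: Espresso tamper with an orange-brown wooden grip: steel foot 58 mm diameter and 26 mm high, above it the wooden grip, at most 32 mm diameter, up to 86 mm. Origin: centre of the underside; z up along its axis. 0.3 to 0.55 kg. Stands on a 4 mm thick black rubber mat.
- dosing_cup: Open steel dosing cup, plain bright metal, 54 mm diameter at the rim (69 mm high), tapering to about 41 mm at the foot. Grasp across the outside near the rim. Origin: centre of the underside; z up. Stands on a 4 mm thick black rubber mat.
- timer: White mechanical kitchen timer: round body 58 mm diameter, 22 mm high, dial to 27 mm, on it a red grip bar 8 mm wide (along the timer's x), 36 mm long (along its y), its top 39 mm high. The dial does not turn here: the bar is a firm grip. Origin: centre of the underside; z up. Stands on a 4 mm thick black rubber mat.
- brush: Counter brush lying on the mat, 176 mm long, 13 mm high: wooden handle to its +x end, pale bristles at -x. Origin: middle of the length, on the underside; x along it, z up. The stiff part runs from x -59 to +88 mm, taken as 26 mm wide; grip at its middle, x = +15 mm, closing along y.
- tamper_seat: For the wooden-handled tamper: black rubber ring with floor, 86 mm outside, 14 mm high, flaring inside from 73 mm at the floor to 79 mm at the mouth; floor 6 mm over its underside. Origin: centre of the underside, on the tray floor, 5 mm over the worktop; z up, x across the row. The three seats stand fixed in one row in the tray, 88 mm apart, in any order.
- cup_seat: For the dosing cup: bright steel ring with floor, the narrowest seat, 76 mm outside, 18 mm high, flaring inside from 57 mm at the floor to 68 mm at the mouth; floor 6 mm over its underside. Origin: centre of the underside, on the tray floor; z up, x across the row. Fixed; the brush holder lies 115 mm in front of the row.
- timer_seat: For the timer: light brown cork ring with floor, 86 mm outside, 12 mm high, flaring inside from 73 mm at the floor to 79 mm at the mouth; floor 5 mm over its underside. Origin: centre of the underside, on the tray floor; z up, x across the row. Fixed.
- brush_clip: Brush holder fixed in the tray. Origin: middle of its foot, 5 mm over the worktop; x along the brush to be (its stiff part centred over the origin, underside at z = 14 mm). Saddle at x = -40 mm; sprung steel jaws, 16 mm wide, at x = +38: throat 22 mm at z = 32, lips 51 mm apart at z = 48; 5 to 15 N parts them. Sides free for fingers at x -28 to +28. Tray rim 14 mm high.
- small_tamper: Look-alike to be left alone: smaller tamper with a BLACK grip, steel foot 51 mm, 78 mm high, grip 33 mm. Origin: centre of the underside; z up. Stands on a 4 mm thick black rubber mat.
- tasting_cup: Look-alike to be left alone: cream stoneware tasting cup, 68 mm diameter at the rim, 62 mm high. Origin: centre of the underside; z up. Stands on a 4 mm thick black rubber mat.

How it is judged (in metres and radians):
On the way:
1. the brush is pressed home in the spring clip while the fingers still hold it (z of brush in the frame of brush_clip between 0.01 and 0.0175 m and y of brush in the frame of brush_clip between -0.008 and 0.008 m and x of brush in the frame of brush_clip between -0.03 and 0.03 m and angle between brush's own z axis and vertical below 0.12 rad and angle between the x axis of brush and the x axis of brush_clip, either way round below 0.12 rad and contact force between the fingers and brush above 1 N), for 0.1 s.
At the end, for the whole second after the job is handed in: Tamper, cup and timer upright, at rest in their own seats (10 mm, 0.12 rad, down within 4 mm); brush flat in the clip (down within 3.5 mm, 8 mm across, 30 mm along, 0.12 rad); black-handled tamper and cream cup upright within 30 mm of their start; all released (horizontal distance between tamper and tamper_seat below 0.01 m and z of tamper in the frame of tamper_seat between 0.003 and 0.01 m and angle between each of tamper, dosing_cup, timer, brush's own z axis and vertical below 0.12 rad and linear speed of each of tamper, dosing_cup, timer, brush below 0.02 m/s and angular speed of each of tamper, dosing_cup, timer, brush below 0.2 rad/s and horizontal distance between dosing_cup and cup_seat below 0.01 m and z of dosing_cup in the frame of cup_seat between 0.003 and 0.01 m and horizontal distance between timer and timer_seat below 0.01 m and z of timer in the frame of timer_seat between 0.002 and 0.009 m and z of brush in the frame of brush_clip between 0.01 and 0.0175 m and y of brush in the frame of brush_clip between -0.008 and 0.008 m and x of brush in the frame of brush_clip between -0.03 and 0.03 m and angle between the x axis of brush and the x axis of brush_clip, either way round below 0.12 rad and distance of each of small_tamper, tasting_cup from where it was at the start of the episode below 0.03 m and angle between each of small_tamper, tasting_cup's own z axis and vertical below 0.15 rad); the robot touches nothing.
It fails at once if the tamper, the dosing cup or the timer is dropped or knocked (moves faster than 0.5 m/s out of the fingers: a fall of some 13 mm) ((contact force between the fingers and tamper below 0.1 N and linear speed of tamper above 0.5 m/s) or (contact force between the fingers and dosing_cup below 0.1 N and linear speed of dosing_cup above 0.5 m/s) or (contact force between the fingers and timer below 0.1 N and linear speed of timer above 0.5 m/s)).
It fails at once if the black-handled tamper or the cream cup is moved more than 30 mm or tipped over (distance of any of small_tamper, tasting_cup from where it was at the start of the episode above 0.03 m or angle between any of small_tamper, tasting_cup's own z axis and vertical above 0.5 rad).
It also fails if it takes over 109 s, if anything falls off the work surface, if the arm or the gripper's body presses on something with over 40 N, if the wrist force passes 120 N, or if a joint passes its speed limit or range.

## Working session

There is one attempt and no reset: what is moved stays moved. The work goes in short steps, each a Python script; the robot and the scene stay as the last script left them, time stands still between calls to the robot, and variables do not carry over. Pictures are saved under pics/ and viewed, at most 14 in all, crops included, and the job is handed in when it is done.

```bash
ls; mkdir -p pics; python3 - <<'E'
from cell import robot,grip,kin,viewer
import cv2,numpy as np
for c in("side","top"):
    im=viewer.read_camera(c); cv2.imwrite(f"pics/{c}0.png",im[:,:,::-1]); i=viewer.camera_info(c); print(c,{k:np.round(v,4).tolist() for k,v in i.items()})
    R=np.array(i["R"]);t=np.array(i["t"])
    for n in "tamper dosing_cup timer brush tamper_seat cup_seat timer_seat brush_clip small_tamper tasting_cup".split():
        print(n,[(np.round(R.T@(np.array(d["at"])-t)).tolist(),round(d["confidence"],2)) for d in viewer.pinpoint(n,c)][:3])
print(robot.observe())
E
```

```text
pics
side {'camera_matrix': [[403.7749, 0.0, 250.4168], [0.0, 403.7749, 197.5691], [0.0, 0.0, 1.0]], 'k1': -0.0771, 'R': [[0.8617, -0.5071, 0.0202], [-0.2217, -0.4118, -0.8839], [0.4565, 0.7571, -0.4673]], 't': [-447.343, 138.4359, 781.3289]}
tamper [([515.0, -66.0, 8.0], 0.65)]
dosing_cup [([584.0, -143.0, 8.0], 0.98)]
timer [([579.0, -286.0, 7.0], 0.77), ([504.0, -208.0, 5.0], 0.49)]
brush [([407.0, -177.0, 6.0], 0.8)]
tamper_seat [([547.0, 225.0, 4.0], 0.57)]
cup_seat [([545.0, 313.0, 9.0], 0.53)]
timer_seat [([547.0, 138.0, 6.0], 0.66)]
brush_clip [([432.0, 237.0, 6.0], 0.92)]
small_tamper [([503.0, -207.0, 4.0], 0.83)]
tasting_cup [([501.0, -351.0, 4.0], 0.67)]
top {'camera_matrix': [[382.2921, 0.0, 256.9514], [0.0, 382.2921, 192.0261], [0.0, 0.0, 1.0]], 'k1': -0.1071, 'R': [[0.0195, -0.9997, -0.0132], [-0.9985, -0.0187, -0.0515], [0.0513, 0.0142, -0.9986]], 't': [-15.7926, 510.3021, 1090.4532]}
tamper [([512.0, -68.0, 2.0], 0.86)]
dosing_cup [([584.0, -147.0, 6.0], 0.81)]
timer [([584.0, -283.0, 5.0], 0.77)]
brush [([408.0, -174.0, 2.0], 0.81)]
tamper_seat [([551.0, 232.0, 2.0]
[... 230 characters left out ...]
oints': array([-1.34502357,  0.46750163, -0.01163281,  1.60269685,  0.00605075,
        1.07136391, -0.05628154]), 'joint_velocities': array([-0.00028767, -0.00113548, -0.00036293,  0.00030504, -0.00045684,
        0.00042628, -0.00013268]), 'joint_torque': array([-5.07894983e-04, -5.20420718e+01, -1.34399347e-02, -2.44056147e+01,
       -5.68553258e-02,  1.11764602e-02,  7.73087237e-06]), 'tcp_pos': array([172.64765848, 626.67314095, 214.59263648]), 'tcp_rot': array([4.20906620e-01, 3.11319363e+00, 9.32190551e-05]), 'contact_force': array([-0.1990217 , -0.21697408, -0.69635579]), 'wrist_torque': array([0.01172264, 0.02917863, 0.01191096]), 'grip_force': 0.0, 'grip_width': 0.999006769459151}
```

View pics/side0.png

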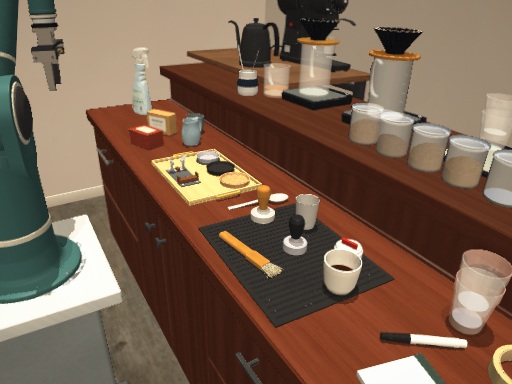

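View pics/top0.png

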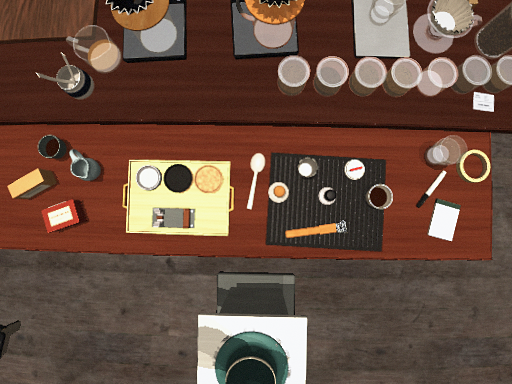

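```bash
cat > fit.py <<'E'
import cv2,numpy as np
from cell import viewer
from scipy.optimize import minimize
I={c:{k:np.array(v) for k,v in viewer.camera_info(c).items()} for c in("side","top")}
def proj(X,c):
    i=I[c];P=np.atleast_2d(X)@i["R"].T+i["t"];s=P[:,:2]/P[:,2:];s=s*(1+i["k1"]*(s**2).sum(1,keepdims=True))
    K=i["camera_matrix"];return s*[K[0,0],K[1,1]]+[K[0,2],K[1,2]]
a=np.linspace(0,2*np.pi,40,endpoint=False)
circ=lambda prof:[np.c_[r*np.cos(a),r*np.sin(a),0*a+z] for r,z in prof]
M={"tamper":[(29,0),(29,26),(16,27),(16,86)],"dosing_cup":[(20.5,0),(27,69)],"timer":[(29,0),(29,22)],
 "tamper_seat":[(43,0),(43,14)],"cup_seat":[(38,0),(38,18)],"timer_seat":[(43,0),(43,12)]}
def render(n,p,c):
    q=np.zeros((1536,2048),np.uint8);parts=[]
    if n=="brush":
        b=np.array([[x,y,z] for x in(-88,88) for y in(-13,13) for z in(0,13)],float);C,S=np.cos(p[3]),np.sin(p[3])
        parts=[b@np.array([[C,S,0],[-S,C,0],[0,0,1]])+p[:3]]
    else:
        cs=circ(M[n]);parts=[np.vstack(cs[k:k+2])+p[:3] for k in range(len(cs)-1)]
    for X in parts: cv2.fillConvexPoly(q,cv2.convexHull(((proj(X,c)+.5)*4).astype(np.float32)).astype(np.int32),255)
    return cv2.resize(q,(512,384),interpolation=cv2.INTER_AREA)/255.
def fit(n,p0,masks,others,cams=("side","top")):
    def cost(p):
        e=0
        for c in cams:
            m=masks[c];w=~others[c];r=render(n,p,c);e+=(np.abs(r-m)*w).sum()/m.sum()
        return e
    k=len(p0);s=np.vstack([p0]+[np.array(p0)+d for d in np.diag([6,6,6,.08][:k])])
    o=minimize(cost,p0,method="Nelder-Mead",options=dict(initial_simplex=s,maxiter=150,xatol=.2,fatol=1e-3))
    return o.x,o.fun
E
python3 - <<'E'
from fit import *
ns="tamper dosing_cup timer brush tamper_seat cup_seat timer_seat brush_clip small_tamper tasting_cup".split()
mk={};pp={n:[] for n in ns}
for c in("side","top"):
  im=viewer.read_camera(c);i=I[c]
  if c=="top":
    h=im[150:245,110:245];cv2.imwrite("pics/crop0.png",cv2.resize(h[:,:,::-1],None,fx=5,fy=5,interpolation=cv2.INTER_CUBIC))
  for n in ns:
    d=viewer.silhouettes(n,c); mk[n,c]=(d[0]["mask"],d[0]["confidence"]) if d else (np.zeros((384,512),bool),0)
    d=viewer.pinpoint(n,c)
    if d: pp[n].append(i["R"].T@(np.array(d[0]["at"])-i["t"]))
for n in ns:
  p0=np.mean(pp[n],0); print(n,"pin",np.round(pp[n],0).tolist(),[(round(mk[n,c][1],2),int(mk[n,c][0].sum())) for c in("side","top")])
  if n in M or n=="brush":
    if n=="brush":p0=np.r_[p0,1.5]
    oth={c:sum(mk[o,c][0] for o in ns if o!=n and mk[o,c][1]>.5 and not(n.endswith("seat") or o.endswith("seat"))) >0 if not n.endswith("seat") else np.zeros((384,512),bool) for c in("side","top")}
    x,f=fit(n,p0,{c:mk[n,c][0] for c in("side","top")},oth);print("   fit",np.round(x,2),round(f,3))
E
```

```text
tamper pin [[512.0, -65.0, 10.0], [513.0, -65.0, -1.0]] [(0.62, 589), (0.77, 291)]
   fit [511.48 -66.61  -0.81] 0.45
dosing_cup pin [[582.0, -141.0, 7.0], [585.0, -143.0, 9.0]] [(0.89, 608), (0.61, 288)]
   fit [ 579.57 -143.79    5.72] 0.223
timer pin [[582.0, -286.0, 5.0], [583.0, -284.0, 3.0]] [(0.52, 269), (0.88, 349)]
   fit [ 580.99 -284.41    6.72] 0.203
brush pin [[405.0, -177.0, 4.0], [409.0, -173.0, 3.0]] [(0.75, 259), (0.56, 500)]
   fit [ 404.1  -171.95   -2.42    1.66] 4.954
tamper_seat pin [[547.0, 225.0, 6.0], [548.0, 227.0, 2.0]] [(0.68, 316), (0, 0)]
   fit [547.9  225.86   4.06] inf
cup_seat pin [[543.0, 312.0, 6.0], [545.0, 316.0, 3.0]] [(0.72, 245), (0.8, 536)]
   fit [547.04 313.15   7.09] 0.358
timer_seat pin [[543.0, 140.0, 7.0], [545.0, 141.0, 4.0]] [(0.93, 371), (0.95, 652)]
   fit [546.4  137.52   6.53] 0.29
brush_clip pin [[432.0, 236.0, 6.0], [429.0, 237.0, 5.0]] [(0.61, 484), (0.81, 823)]
small_tamper pin [[504.0, -205.0, 5.0], [505.0, -211.0, 1.0]] [(0.8, 705), (0.62, 221)]
tasting_cup pin [[502.0, -354.0, 2.0], [501.0, -348.0, 5.0]] [(0.98, 1420), (0.63, 550)]fit.py:25: RuntimeWarning: divide by zero encountered in scalar divide
  m=masks[c];w=~others[c];r=render(n,p,c);e+=(np.abs(r-m)*w).sum()/m.sum()
  np.max(np.abs(fsim[0] - fsim[1:])) <= fatol):
```

View pics/crop0.png

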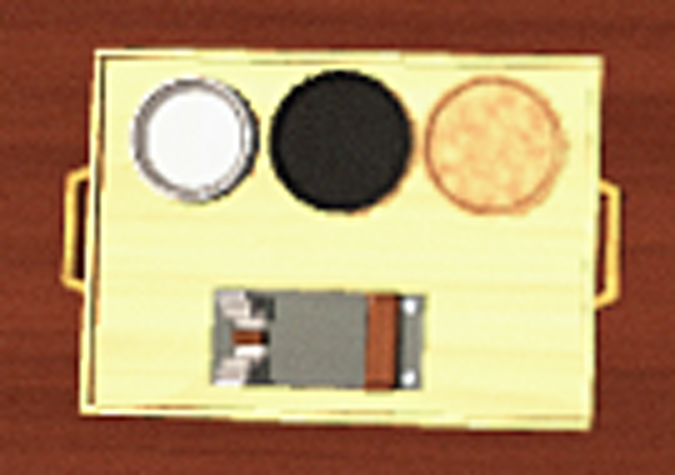

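```bash
cat >> fit.py <<'E'
def ray(uv,c):
    i=I[c];K=i["camera_matrix"];d=(np.array(uv,float)-[K[0,2],K[1,2]])/[K[0,0],K[1,1]];s=d.copy()
    for _ in range(20): s=d/(1+i["k1"]*(s@s))
    return -i["R"].T@i["t"], i["R"].T@np.r_[s,1]
def atz(uv,c,z):
    o,d=ray(uv,c);return o+d*(z-o[2])/d[2]
def tri(u1,u2):
    (o1,d1),(o2,d2)=ray(u1,"side"),ray(u2,"top");s=np.linalg.lstsq(np.c_[d1,-d2],o2-o1,rcond=None)[0]
    p,q=o1+s[0]*d1,o2+s[1]*d2;return (p+q)/2,np.linalg.norm(p-q)
E
python3 - <<'E'
from fit import *
cr={}
for c in("side","top"):
  im=cv2.imread(f"pics/{c}0.png");h=cv2.cvtColor(im,cv2.COLOR_BGR2HSV)
  m=((h[...,0]>8)&(h[...,0]<24)&(h[...,1]>150)&(h[...,2]>120)).astype(np.uint8)
  n,l,s,ce=cv2.connectedComponentsWithStats(m)
  x0,y0,x1,y1=(215,228,290,280) if c=="side" else (280,215,350,240)
  ks=[k for k in range(1,n) if x0<ce[k][0]<x1 and y0<ce[k][1]<y1]; k=max(ks,key=lambda k:s[k,4])
  pts=np.argwhere(l==k)[:,::-1].astype(float);mu=pts.mean(0);v=np.linalg.svd(pts-mu,full_matrices=False)[2][0];v*=np.sign(v[0]);t=(pts-mu)@v
  e=[mu+v*np.percentile(t,q) for q in(1,99)];cr[c]=(mu,*e);print(c,s[k],mu,e)
for k in range(3): print("tri",tri(cr["side"][k],cr["top"][k]))
for k in range(3): print("z10",[atz(cr[c][k],c,10).round(1) for c in("side","top")])
f=lambda p,z:atz([110+(p[0]+.5)/5-.5,150+(p[1]+.5)/5-.5],"top",z).round(1)
for nm,p,z in [("cup",(194,138),23),("tamp",(341,141),19),("tim",(497,145),17),("c1",(213,290),8),("c2",(425,295),8),("c3",(420,388),8),("c4",(210,384),8),("tray",(97,50),19),("tray",(602,57),19),("tray",(590,428),19),("tray",(81,413),19)]: print(nm,f(p,z))
from cell import kin
for p in [(512,-66,60),(582,-143,60),(582,-285,40),(405,-170,20),(430,237,60),(546,314,60)]:
  for yw in (0,np.pi/2,-np.pi/2):
    from scipy.spatial.transform import Rotation as Ro
    r=(Ro.from_euler("z",yw)*Ro.from_rotvec([0,np.pi,0])).as_rotvec();q=kin.ik(p,r);print(p,round(yw,2),None if q is None else np.round(q,2))
E
```

```text
side [219 231  51  38 560] [244.29107143 249.51785714] [array([220.83398297, 232.67726849]), array([265.07983641, 264.44277164])]
top [285 223  52  15 430] [311.26046512 230.44186047] [array([285.61965967, 233.84080923]), array([334.87037312, 227.31212775])]
tri (array([ 404.43708462, -165.63428216,   10.55242897]), np.float64(3.917846096678384))
tri (array([391.16658282, -90.375243  ,  13.47000662]), np.float64(1.4496024077738443))
tri (array([ 413.85029403, -232.92736436,   13.41616279]), np.float64(2.0542452335043473))
z10 [array([ 406.6, -165.9,   10. ]), array([ 402.7, -164.7,   10. ])]
z10 [array([392.9, -85.2,  10. ]), array([391.6, -90.9,  10. ])]
z10 [array([ 417.3, -229.6,   10. ]), array([ 412.8, -233. ,   10. ])]
cup [547.2 309.8  23. ]
tamp [547.2 224.1  19. ]
tim [546.6 133.3  17. ]
c1 [459.3 299.9   8. ]
c2 [459.1 174.4   8. ]
c3 [405.1 176.    8. ]
c4 [404.4 300.1   8. ]
tray [598.4 371.3  19. ]
tray [598.5  73.5  19. ]
tray [384.9  75.5  19. ]
tray [386.  373.2  19. ]
(512, -66, 60) 0 [-0.25  0.49  0.39  2.06 -0.3   0.65  1.91]
(512, -66, 60) 1.57 [-0.85  0.98  1.34 
[... 348 characters left out ...]
2, -285, 40) 1.57 [-0.38  1.18  1.33  1.77 -1.22  1.28 -1.85]
(582, -285, 40) -1.57 [-0.18  0.84  0.86  1.76 -0.78  0.92  1.02]
(405, -170, 20) 0 [ 0.04  0.47  0.34  2.25 -0.34  0.47  2.21]
(405, -170, 20) 1.57 [ 0.87  0.56 -0.65  2.19  0.63  0.58  2.89]
(405, -170, 20) -1.57 [-0.08  0.49  0.48  2.25 -0.48  0.49  0.78]
(430, 237, 60) 0 [-0.66  0.44  0.1   2.1  -0.08  0.61  1.07]
(430, 237, 60) 1.57 [-0.38  0.45 -0.23  2.09  0.17  0.62  2.42]
(430, 237, 60) -1.57 [-0.89  0.45  0.38  2.12 -0.28  0.62 -0.31]
(546, 314, 60) 0 [-0.62  0.62  0.06  1.76 -0.05  0.76  1.04]
(546, 314, 60) 1.57 [-0.38  0.64 -0.26  1.74  0.22  0.79  2.39]
(546, 314, 60) -1.57 [-0.83  0.64  0.35  1.78 -0.29  0.78 -0.34]
```

```bash
python3 - <<'E'
from fit import *
a=cv2.imread("pics/side0.png")[100:280,260:430];b=cv2.imread("pics/top0.png")[105:195,290:380]
f=lambda i,k:cv2.resize(i,None,fx=k,fy=k,interpolation=cv2.INTER_CUBIC)
A=f(a,3);B=f(b,4);B=cv2.copyMakeBorder(B,0,A.shape[0]-B.shape[0],0,0,cv2.BORDER_CONSTANT)
cv2.imwrite("pics/comp.png",np.hstack([A,B[:,:290]]) if 0 else np.hstack([cv2.resize(A,(425,450)),cv2.resize(B,(360,450)) if B.shape[0]==450 else B[:450]]))
res={}
for c,(x0,y0,x1,y1) in dict(side=(325,225,370,265),top=(340,155,372,182)).items():
  im=cv2.imread(f"pics/{c}0.png").astype(int);m=(im[...,2]>1.7*im[...,1])&(im[...,2]>1.7*im[...,0])&(im[...,2]>90)
  p=np.argwhere(m)[:,::-1].astype(float);p=p[(p[:,0]>x0)&(p[:,0]<x1)&(p[:,1]>y0)&(p[:,1]<y1)];mu=p.mean(0);S=np.linalg.svd(p-mu,full_matrices=False);v=S[2][0]
  print(c,len(p),mu,v,S[1]); res[c]=mu
  if c=="top":
    q=[atz(mu+v*s,c,41) for s in(-6,6)];print(q,np.degrees(np.arctan2(*(q[1]-q[0])[[1,0]])))
print(tri(res["side"],res["top"]))
E
```

```text
side 679 [354.27098675 236.14727541] [0.89106553 0.45387468] [294.51867239 162.32117087]
top 73 [357.82191781 160.38356164] [ 0.94946441 -0.3138747 ] [65.49781384 46.754482  ]
[array([ 598.64927659, -274.71414013,   41.        ]), array([ 610.15910559, -307.43799729,   41.        ])] -70.62190470973398
(array([ 599.59222778, -285.61234865,   51.32722434]), np.float64(8.505098971640457))
```

View pics/comp.png

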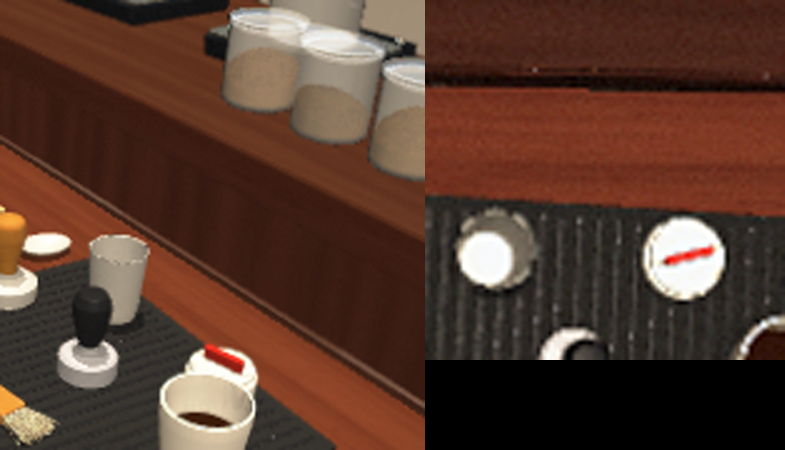

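```bash
python3 - <<'E'
from fit import *
q=[atz(p,"top",42) for p in((350,170.3),(361.7,166.9))];print(q,np.degrees(np.arctan2(*(q[1]-q[0])[[1,0]])))
s=[260+np.array((x,0))[0]/2.5 for x in(206,243)]
e=[(260+206/2.5,100+351/2.5),(260+243/2.5,100+364/2.5)]
print([atz(p,"side",42).round(1) for p in e],[tri(a,b) for a,b in zip(e,((350,170.3),(361.7,166.9)))])
print("riser foot",atz((356,127),"top",0),atz((428,264),"side",0))
o,d=ray((420,193),"side");X=atz((356,127),"top",0)[0];print("top edge",[ (o+d*(x-o[0])/d[0]).round() for x in(X-30,X)])
E
```

```text
[array([ 575.50252335, -268.47132367,   42.        ]), array([ 585.90287005, -301.95394937,   42.        ])] -72.74420195359835
[array([ 573.7, -274. ,   42. ]), array([ 587.3, -302.8,   42. ])] [(array([ 576.69280436, -269.92948183,   38.49368784]), np.float64(1.9997995591607323)), (array([ 586.52537395, -302.50319148,   41.94817331]), np.float64(1.5794339322895479))]
riser foot [ 709.90718391 -296.02224933    0.        ] [ 718.8233354  -383.76304925    0.        ]
top edge [array([ 680., -351.,  160.]), array([ 710., -332.,  143.])]
```

```bash
cat > act.py <<'E'
import numpy as np
from cell import robot,grip,kin,viewer
from scipy.spatial.transform import Rotation as Ro
def ori(deg): return (Ro.from_euler("z",deg,degrees=True)*Ro.from_rotvec([0,np.pi,0])).as_rotvec()
def st(m=""):
    o=robot.observe();print(m,"t",round(o["t"],1),"tcp",o["tcp_pos"].round(1),"F",o["contact_force"].round(1),"gw",round(o["grip_width"]*92,1),"gf",round(o["grip_force"],1));return o
def pick(x,y,z,deg,open_mm,N,up=200):
    robot.movep([x,y,z+70],ori(deg));grip(open_mm/92);st("above")
    robot.servo_line([x,y,z+8],150);robot.servo_line([x,y,z],40);st("down")
    grip(0,N);robot.hold(.2);st("gripped")
    robot.servo_line([x,y,z+15],50);st("lift");robot.servo_line([x,y,up],200)
def place(x,y,z,deg,open_mm,up=200):
    robot.movep([x,y,up],ori(deg));robot.servo_line([x,y,z+8],150);robot.hold(.2);f0=st("near")["contact_force"][2]
    for dz in np.arange(6,-3,-1.):
        robot.servo_line([x,y,z+dz],20);f=robot.observe()["contact_force"][2]
        if f-f0>4: break
    st(f"contact dz={dz}");grip(open_mm/92);robot.hold(.2);st("released")
    robot.servo_line([x,y,z+70],150)
E
python3 - <<'E'
from act import *
pick(581.5,-285.5,33.5,-72.7,40,30)
st("end")
E
```

```text
above t 7.6 tcp [ 581.5 -285.5  103.5] F [ 1.3 -1.  -0.1] gw 39.7 gf 0.0
down t 8.5 tcp [ 581.6 -285.4   33.7] F [-0.6  0.2 -0.3] gw 40.0 gf 0.0
gripped t 9.3 tcp [ 581.5 -285.5   33.6] F [ 0.2 -0.9  1.4] gw 6.8 gf 30.0
lift t 9.8 tcp [ 581.7 -285.4   48.9] F [-0.5  0.6 -2.1] gw 6.6 gf 30.0
end t 10.7 tcp [ 580.9 -284.8  198.7] F [-0.7 -0.7 -1.9] gw 7.1 gf 30.0
```

```bash
python3 - <<'E'
from act import *
place(546.5,137.5,39.5,-90,30)
pick(582.5,-143.5,42,0,80,20)
st("end")
E
```

```text
near t 13.6 tcp [546.9 137.8  48.2] F [-0.3 -0.3 -1.2] gw 6.6 gf 30.0
contact dz=-1.0 t 15.6 tcp [546.8 137.5  39.5] F [-2.6 -0.1  8.2] gw 6.5 gf 30.0
released t 16.3 tcp [546.5 137.5  38.5] F [-0.4  0.   0.7] gw 30.2 gf 0.0
above t 19.4 tcp [ 582.5 -143.5  112. ] F [-0.4  0.4  0.8] gw 80.0 gf 0.0
down t 20.3 tcp [ 582.6 -143.4   42.2] F [-0.9 -0.  -0. ] gw 79.8 gf 0.0
gripped t 21.0 tcp [ 582.6 -143.7   42.1] F [-0.3 -0.1  0.7] gw 51.6 gf 20.0
lift t 21.5 tcp [ 582.7 -143.4   57.4] F [-0.1  0.7 -1. ] gw 51.5 gf 20.0
end t 22.3 tcp [ 581.7 -143.1  198.9] F [ 0.3  0.1 -1.1] gw 51.7 gf 20.0
```

```bash
python3 - <<'E'
from act import *
place(546.5,313.5,49,0,72)
pick(512,-66.5,45,-90,60,45)
st("end")
E
```

```text
near t 25.3 tcp [546.9 313.9  57.9] F [-0.1  0.3 -1.1] gw 51.7 gf 20.0
contact dz=-1.0 t 27.3 tcp [547.2 313.5  49. ] F [-1.2 -1.2  5.9] gw 51.7 gf 20.0
released t 28.0 tcp [546.5 313.5  48. ] F [-0.1  1.   0. ] gw 72.4 gf 0.0
above t 30.4 tcp [512.1 -66.1 115. ] F [ 0.6  0.3 -0.3] gw 59.9 gf 0.0
down t 31.4 tcp [512.1 -66.4  45.1] F [0.8 0.3 0.6] gw 59.8 gf 0.0
gripped t 32.1 tcp [511.8 -66.6  45. ] F [-2.9  0.1  2.8] gw 30.5 gf 45.0
lift t 32.6 tcp [512.1 -66.2  60.2] F [ 0.7  0.4 -4.9] gw 30.2 gf 45.0
end t 33.4 tcp [511.1 -66.  198.9] F [ 0.3  0.1 -5.8] gw 29.8 gf 45.0
```

```bash
python3 - <<'E'
from act import *
import cv2
place(546.5,225.5,52,-90,50)
pick(402.3,-149,6,-81.4,50,60)
st("end")
robot.movep([431.4,249.3,130],ori(-90));st("over")
for c in("top","side"): cv2.imwrite(f"pics/{c}1.png",viewer.read_camera(c)[:,:,::-1])
a=cv2.imread("pics/side1.png")[120:240,120:290];b=cv2.imread("pics/top1.png")[140:250,100:300]
f=lambda i,k:cv2.resize(i,None,fx=k,fy=k,interpolation=cv2.INTER_CUBIC)
cv2.imwrite("pics/s1.png",f(a,4.5));cv2.imwrite("pics/t1.png",f(b,4))
E
```

```text
near t 35.8 tcp [546.9 225.8  60.8] F [-0.   0.6 -4.8] gw 30.5 gf 45.0
contact dz=-1.0 t 37.8 tcp [546.7 225.5  52.1] F [-2.4 -0.2  5.7] gw 30.1 gf 45.0
released t 38.5 tcp [546.5 225.5  50.9] F [ 0.1 -0.2  0. ] gw 49.9 gf 0.0
above t 40.8 tcp [ 402.8 -148.5   76. ] F [-0.4 -0.1  0.4] gw 50.3 gf 0.0
down t 41.8 tcp [ 402.4 -148.9    6.1] F [ 0.4  0.2 -0. ] gw 49.7 gf 0.0
gripped t 42.5 tcp [ 402.3 -149.     6.1] F [-0.7  0.5  3.5] gw 25.1 gf 60.0
lift t 42.9 tcp [ 402.6 -148.9   21.3] F [-0.3 -0.1 -0.6] gw 25.1 gf 60.0
end t 43.9 tcp [ 401.8 -148.5  199.4] F [-0.1 -0.1  0.4] gw 25.5 gf 60.0
over t 45.4 tcp [432.  247.9 130.1] F [-0.4 -0.7 -0.2] gw 25.3 gf 60.0
```

View pics/s1.png

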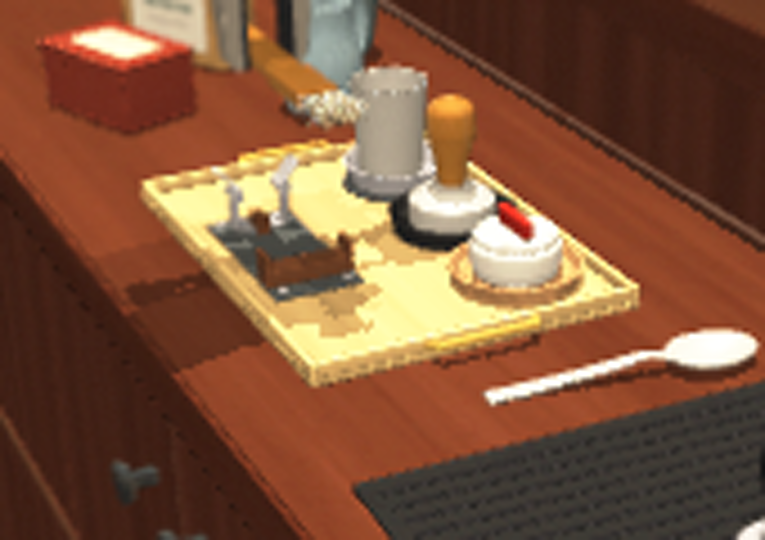

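View pics/t1.png

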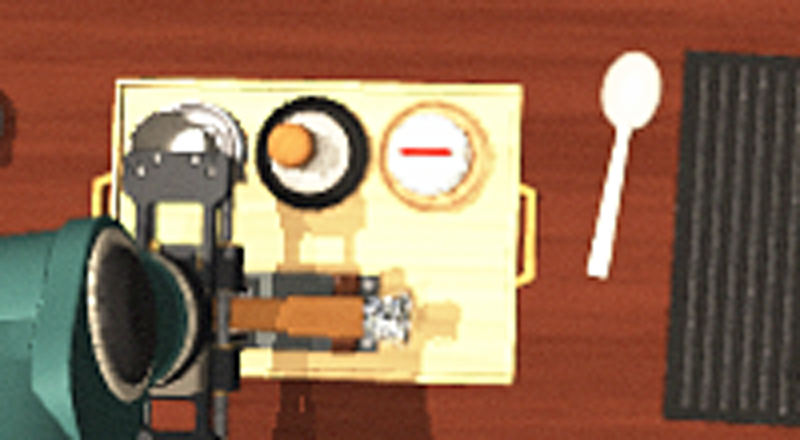

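```bash
python3 - <<'E'
from act import *
from fit import atz,proj
print(atz((100+411/4,140+317/4),"top",134),atz((100+240/4,140+315/4),"top",134))
robot.servo_line([431.4,249.3,62],100);st()
for z in range(58,20,-4): robot.servo_line([431.4,249.3,z],40);st()
robot.servo_line([431.4,249.3,21],20);robot.hold(.3);st("21")
E
```

```text
[431.5789876  130.27767647 134.        ] [430.33066978 241.84106212 134.        ]
 t 46.4 tcp [431.8 249.3  62.3] F [-0.4  0.2 -0.2] gw 25.3 gf 60.0
 t 46.6 tcp [431.4 249.5  58.2] F [ 0.3  0.6 -0.9] gw 25.3 gf 60.0
 t 46.9 tcp [431.3 249.2  53.8] F [ 0.1  0.3 -0.9] gw 25.4 gf 60.0
 t 47.1 tcp [431.3 249.2  49.7] F [ 0.8 -0.6 -0.5] gw 25.4 gf 60.0
 t 47.4 tcp [431.3 249.2  45.7] F [-0.3  0.4 -0.8] gw 25.2 gf 60.0
 t 47.6 tcp [431.8 249.5  42.1] F [-0.3 -0.5  2.2] gw 25.4 gf 60.0
 t 47.9 tcp [431.6 249.6  37.8] F [ 1.4  2.1 -2.4] gw 25.2 gf 60.0
 t 48.1 tcp [431.3 249.4  33.8] F [ 1.4  1.7 -1.5] gw 25.0 gf 60.0
 t 48.4 tcp [431.2 249.3  29.7] F [ 1.6  1.4 -1.3] gw 25.3 gf 60.0
 t 48.6 tcp [431.2 249.2  25.7] F [ 0.9  1.9 -1.5] gw 25.6 gf 60.0
 t 48.9 tcp [430.6 248.7  21.4] F [ 0.2  0.2 -1.4] gw 25.2 gf 60.0
21 t 49.4 tcp [430.8 248.9  21.1] F [-2.1 -2.7  5. ] gw 25.2 gf 60.0
```

```bash
python3 - <<'E'
from act import *
import cv2
for z in (20,19,18.5):
    robot.servo_line([431.4,249.3,z],20);robot.hold(.3);o=st("press")
    if o["contact_force"][2]>15: break
for c,(x0,y0,x1,y1) in dict(side=(120,120,290,240),top=(100,140,260,260)).items():
    im=viewer.read_camera(c)[y0:y1,x0:x1,::-1];cv2.imwrite(f"pics/{c}2.png",cv2.resize(im,None,fx=4.5,fy=4.5,interpolation=cv2.INTER_CUBIC))
    from fit import I
    d=viewer.pinpoint("brush",c);print([(( I[c]["R"].T@(np.array(k["at"])-I[c]["t"])).round(1),k["confidence"]) for k in d][:1])
E
```

```text
press t 50.0 tcp [430.9 248.9  21. ] F [-4.6 -3.6 18. ] gw 25.1 gf 60.0
[(array([430.9, 221.6,  15.8]), 0.61)]
[(array([435.4, 222.1,  17.6]), 0.87)]
```

View pics/side2.png

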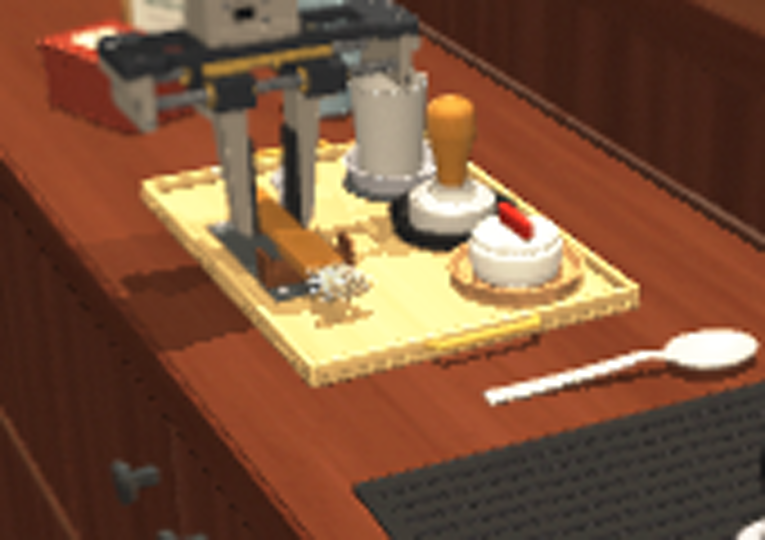

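Side picture: the brush lies in the saddle with its bristles at about (335,280), still gripped, and the jaws have snapped over it. The tamper, cup and timer are in their seats. Next I release it and check.

```bash
python3 - <<'E'
from act import *
import cv2
from fit import I
grip(42/92);robot.hold(.3);st("rel")
p=robot.observe()["tcp_pos"];robot.servo_line([p[0],p[1],100],100);robot.servo_line([p[0],p[1],220],200);robot.movep([450,60,330],ori(-90));st("away")
for c,(x0,y0,x1,y1) in dict(side=(120,120,290,240),top=(100,140,260,260)).items():
    im=viewer.read_camera(c)[y0:y1,x0:x1,::-1];cv2.imwrite(f"pics/{c}3.png",cv2.resize(im,None,fx=4.5,fy=4.5,interpolation=cv2.INTER_CUBIC))
    for n in "brush tamper dosing_cup timer small_tamper tasting_cup".split():
        d=viewer.pinpoint(n,c);print(c,n,[((I[c]["R"].T@(np.array(k["at"])-I[c]["t"])).round(1),round(k["confidence"],2)) for k in d][:1])
E
```

```text
rel t 50.9 tcp [431.4 249.3  19.9] F [-0.1 -0.3  0.2] gw 42.1 gf 0.0
away t 53.5 tcp [449.3  61.6 329.3] F [-0.6 -0.4  0.1] gw 41.8 gf 0.0
side brush [(array([426.8, 225. ,  15.9]), 0.63)]
side tamper [(array([548.6, 227.8,  16.4]), 0.77)]
side dosing_cup [(array([543.8, 312.9,  14.1]), 0.86)]
side timer [(array([542.1, 135.5,  11.7]), 0.67)]
side small_tamper [(array([ 504. , -208.8,    7.4]), 0.66)]
side tasting_cup [(array([545.3, 139.6,   8.5]), 0.69)]
top brush []
top tamper [(array([547.8, 228.8,   5.6]), 0.55)]
top dosing_cup [(array([549.6, 314.2,  15.2]), 0.54)]
top timer []
top small_tamper [(array([ 506.1, -212.5,    3.1]), 0.7)]
top tasting_cup [(array([ 503. , -350.6,    5.9]), 0.94)]
```

View pics/side3.png

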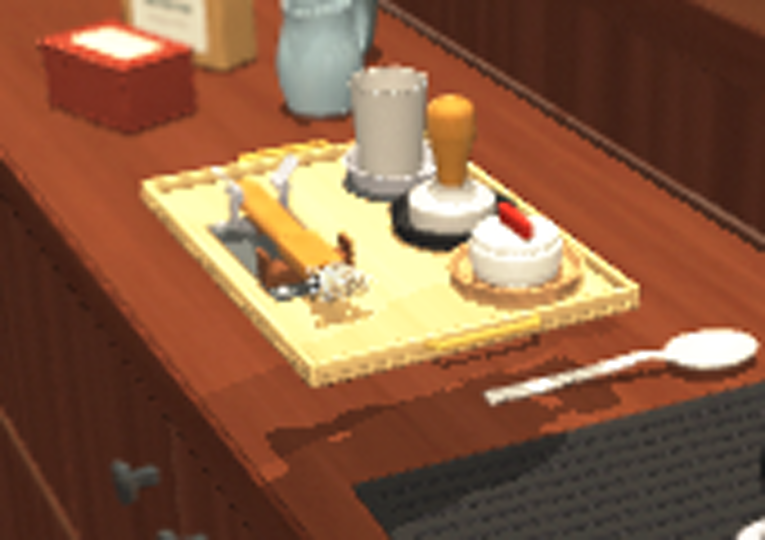

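View pics/top3.png

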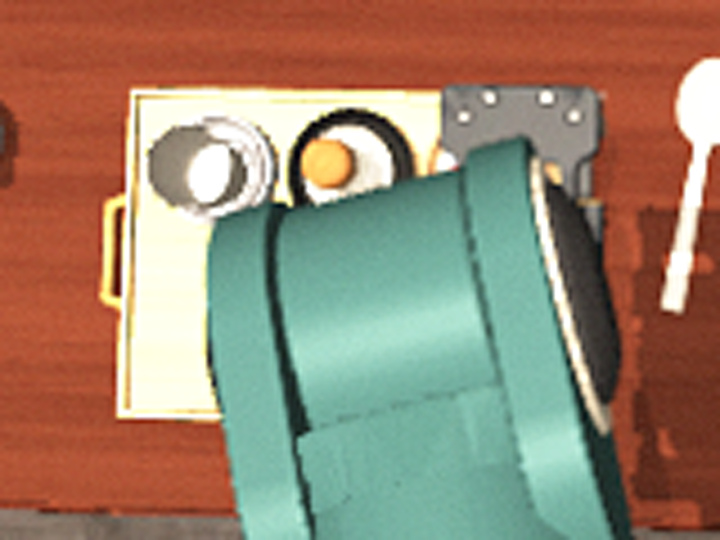

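```bash
python3 - <<'E'
from act import *
import cv2
from fit import I,proj
robot.movep([520,-200,330],ori(-90));st("away")
im=viewer.read_camera("side")[120:200,150:220,::-1];S=cv2.resize(im,None,fx=7,fy=7,interpolation=cv2.INTER_CUBIC)
for pts,col in (([(x,310.8,z) for x in(418.4,444.4) for z in(19,32)],(255,0,0)),([(x,163.8,z) for x in(418.4,444.4) for z in(19,32)],(0,255,0))):
    for u in proj(np.array(pts),"side"): cv2.circle(S,tuple(int(v) for v in ((u-[150,120]+.5)*7)),2,col,-1)
im=viewer.read_camera("top")[140:250,110:240,::-1];T=cv2.resize(im,None,fx=4,fy=4,interpolation=cv2.INTER_CUBIC)
cv2.imwrite("pics/s4.png",S);cv2.imwrite("pics/t4.png",T)
for n in("brush","timer"):
    d=viewer.pinpoint(n,"top");c="top";print(n,[((I[c]["R"].T@(np.array(k["at"])-I[c]["t"])).round(1),round(k["confidence"],2)) for k in d][:1])
E
```

```text
away t 55.2 tcp [ 520.3 -198.8  329.9] F [ 0.6  0.8 -0.8] gw 42.4 gf 0.0
brush [(array([437. , 222.5,  15.6]), 0.96)]
timer [(array([546.8, 139.3,   8.9]), 0.76)]
```

View pics/s4.png

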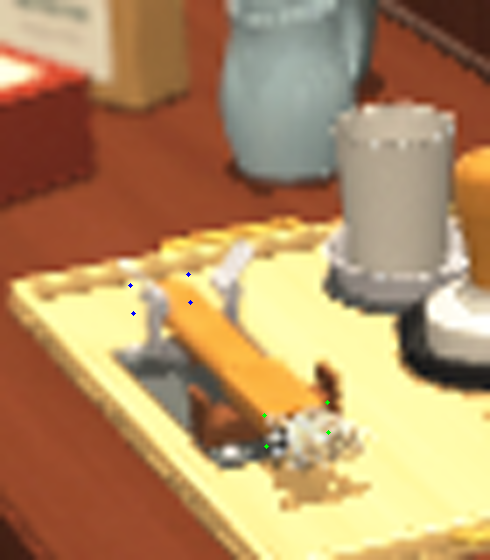

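View pics/t4.png

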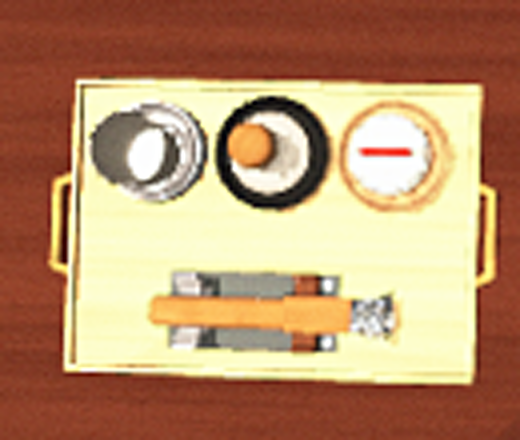

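```bash
python3 -c "
from cell import robot
print(robot.job_done())"
```

```text
the job is handed in; nothing more can be done
None
```

I handed the job in at about 55 s on the robot's clock: the last pictures show the tamper, dosing cup and timer in their seats, the brush flat in the closed clip (about 18 N pressing before I let go), and both look-alikes not moved, but I got no verdict back.

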